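# Key the marking laser's enable switch and hold it on

## Task

Slide the guard on the switch console fully open, take the square-headed key out of the stand and push it all the way into the keyway, rocking it gently a little to both sides past the sticky wafers inside. Then turn it a quarter turn clockwise (seen from above) against its return spring and finish while still holding it there: do not let go. Leave the round-headed key and the other things where they are.

Things in the scene. Friction and masses are not known exactly. Their poses are not given: they have to be found in the camera images.
- square_key: The key to use, plain steel, loose, standing blade down in one of the stand's two slots. Origin at the blade's tip, z up along the key, y along the blade's width. Blade 16 (y) x 5 (x) x 34 mm (z), square-ended; above it a flat rectangular head 26 (y) x 10 (x) x 44 mm with a small window near its top. Grip it across the 10 mm, fingertips off the console. Half a turn about z changes nothing. 70 g.
- key_shoulder (a point): On the square key's axis at the underside of its head, 34 mm above the blade's tip. It rests on the stand's top at the start and on the plug's face when the key is fully in.
- round_key: The other key, to be left alone: same blade, but a round head (30 mm disc, 10 mm thick). It stands in the other slot of the stand, 60 mm from the square key; which is in which slot varies.
- key_stand: Fixed plywood block 60 mm (x) x 110 mm (y) x 42 mm high, origin under its centre. Two slots in its top, 38 mm deep, at y = -30 and +30 mm, each 18.4 mm long (y) and 7.4 mm wide (x).
- console: Fixed grey switch console with an aluminium top, 110 mm (x) x 190 mm (y) x 60 mm high, origin under its centre. The keyway is in its top at x = 0, y = -40 mm. Two steel guide rails run along y at x = -44 to -33 mm and +33 to +44 mm and stand up to 73 mm high.
- keyway (a point): Centre of the face of the keyway's round plug (35 mm), 61 mm above the worktop; axes as the console's. Its slot at rest runs along the console's y: 18.4 mm (y) x 7.4 mm (x). The key is home when its shoulder rests on this face (34 mm deep).
- plug (a joint): Rotation of the plug (rad): 0 at rest, grows clockwise seen from above, stops at -0.65 and +1.60. A spring (0.07 N m per rad) drives it back towards 0; with the wafers' friction, turning it a quarter takes about 0.17 N m. The key has about 0.15 rad of play in the slot.
- guard (a joint): Position of the sliding guard (m): 0 closed over the keyway, grows as it slides along the console's +y, 0.070 at its stop (fully open). About 2.5 N of friction; it stays where it is left.
- guard_tab (a point): Centre of the top of the guard's upright black tab, 36 mm (console's x) x 10 mm (console's y) x 30 mm high; its top is 97.5 mm above the worktop. It stands on the middle of the guard, a 70 x 62 mm steel plate whose top is 67.5 mm above the worktop; with the guard closed it is straight over the keyway.
- dish: Bystander: small round steel dish, 67 mm, 24 mm high, behind the key stand. Origin under its centre.
- hexkey: Bystander: black hex key, 104 mm long, 9 mm thick, in front of the console.
- wafer_top1 (a point): Inside the keyway, 15 mm below the plug's face: top of the upper sticky wafer (8 mm thick, same slot as the plug's), its slot stuck turned 0.32 to 0.55 rad clockwise by a hidden amount. When the tip stops on it, turn the key (the plug turns along) to within about 0.15 rad of the wafer's angle and press lightly, under 10 N: the key drops in, and from then on the wafer turns with it.
- wafer_top2 (a point): 24 mm below the plug's face: top of the lower sticky wafer, alike, but stuck 0.32 to 0.55 rad counter-clockwise from rest by a hidden amount.
- roll: Bystander: white label roll, 68 mm across, 30 mm high, in front of the key stand.
Not all that is in view belongs to the job. What is shaped like the square_key but pink is not meant.

How it is judged:
By the outcome, as a careful person would: the job done as asked, in the order asked, and still so for the second after the job is handed in, while the arm keeps its last pose, push and grip.
It also fails if it takes over 58 s, if anything falls off the work surface, if the arm or the gripper's body presses on something with over 40 N, if the wrist force passes 120 N, or if a joint passes its speed limit or range.

## Robot

A 6-joint arm with a two-finger parallel gripper is mounted at the origin on a cart in front of the work surface, level with it; the furniture and walls round the work are solid. World frame = base frame: x ahead of the robot, y to its left, z up, the work surface at z = 0. Lengths are in m, angles in rad, forces in N, time in s.
With the tool pointing down it reaches from about 0.325 to 0.875 m from the base axis. Payload 4.4 kg.
Tool frame: the origin (TCP) lies on the centre line of the jaws, within the pads' length; the fingertips stand 25 mm ahead of it and the grasp point (between the pads) lies 6 mm ahead of it; z points along the fingers, y is the direction in which the jaws open and shut (so a half turn about z gives the same grasp; the last joint's range is limited). The gripper opens to 85 mm and grips with 20 to 120 N. Pads are 22 mm wide; open, the fingers measure 114 mm over their backs; the gripper's body (76 mm by 85 mm) begins 54 mm behind the grasp point. The pads swing forward as they close: fully open they stand 13 mm farther back than shut.
Start: joints at [1.125, 0.207, 1.542, -0, 1.393, -0.15], TCP at [0.167, 0.55, 0.256] pointing down, gripper open.
Joint ranges: [-2.73, 2.73], [-0.86, 2.22], [0.23, 2.46], [-1.11, 4.25], [0.08, 2.63], [-2.82, 2.82]. Speed limits (rad/s): [2.79, 2.79, 3.14, 3.14, 3.14, 3.14].

## Interface

Orientations are given as a unit quaternion [w, x, y, z].
In Python, from station import robot gives the robot as it stands.
- The arm moves only by the tool servo_tool, never from a script. Its argument "moves" is a list that holds one entry, the list of rows, each a list of 5 numbers: the closure, from 0 (fully open) to 1 (shut), then the shift along the tool's x, y, z in mm, then the turn about the tool's z in degrees. In form: [[[fingers, dx, dy, dz, spin], ...]]. A call has 1 to 8 rows; each row is the pose to reach, as a shift and turn from the pose measured when the call began, along the tool's axes at that moment; what a row does not reach only later rows make up. A row lasts 1/10 s, in which the tool goes at most 50 mm and 8.59 degrees, less where a joint would pass 70% of its speed; a pose out of reach is approached as far as the arm can. A call with a gripper value outside its range is refused whole. The fingers move at their own pace and stop on an object; "grip_force" is the grip in N (left out, the last holds). Time passes only in rows, so rows that repeat a pose let the fingers close. It gives the time, the measured TCP pose, the force and the opening at its end, in the units of the state.
- robot.get_obs(): the state, without advancing time (a new reading comes with each control period).
- robot.get_image(name): name is "side" or "top"; returns the picture (480x640x3 uint8, blue, green, red); there is no depth.
- robot.calibration(name): a dict with "fx", "fy", "cx", "cy" (pixels), "k1" (the pictures are not rectified: a ray, as slopes to the right and down, at radius r is drawn at 1 + k1 r^2 times it, then the intrinsics apply), "extrinsics" (4x4, takes a point from camera to world coordinates). Camera axes: x right, y down, z forward; pixel columns grow to the right and rows downward; lengths in m; the calibration is good to about 2 mm. A picture is of the moment at which its call begins. calibration takes no time and is no camera call.
- robot.sign_off(): hands the job in, once; it reports no verdict.
Trained networks look in the newest picture that a camera, given by its name, has taken for a name from the list of things; names that differ only in an ending like _2 or _b are one class to them, and where a whole thing is asked for, a point or a joint stands for the part that bears it (a point fixed in the world has none). Each returns a list of dicts, best first, with "confidence" (0 to 1); they miss things now and then, are a little off and sometimes report something else, mostly with a low value. They report only what shows in the picture. A call takes as long as a camera call. They do not tell look-alikes from the thing itself.
- robot.search_frame(query, camera): "position" ([column, row] in pixels, amid what is visible of it).
- robot.masks_of(query, camera): "mask" (480x640 bool, what is visible of it) and "position" ([column, row] in pixels, amid what is visible of it).
- robot.spot_point(query, camera): "position" ([column, row] in pixels: a listed point, or the origin of a listed thing).
The state is a dict: "t": time; "joint_positions": joint angles; "joint_vel": joint speeds; "joint_efforts": joint torques, N m; "tcp_pos": TCP position; "eef_rot": TCP orientation; "force": force on the tool from outside, world axes, zero at the start; "wrist_torque": the same for the moment, N m; "grip_width": opening from 0.0 (shut) to 1.0 (fully open).
Only numpy, scipy, OpenCV 4.12 (cv2) and the standard library are available. Lean on these libraries where they do the work, as an engineer would, in place of code of your own. Each camera call takes 0.05 s, during which the arm holds its last target. There are 200 camera calls.

## Working session

There is one attempt and no reset: what is moved stays moved. The work goes in short steps, Python scripts to look and compute and a tool call to move; the robot and the scene stay as the last step left them, time stands still between calls to the robot, and variables do not carry over. Pictures are saved under pics/ and viewed, about 8 in all and at most 12, crops included, and the job is handed in when it is done.

Besides the shell and the picture viewer there is one more tool, called after "Emit:" by a JSON object that holds its "method" and its "body". servo_tool: Moves the arm, as the interface text tells. Its arguments: {"type":"object","properties":{"moves":{"type":"array"},"grip_force":{"type":"number"}},"required":["moves"]}

```bash
mkdir -p pics; cat > h.py <<'E'
import numpy as np, cv2
from station import robot
def ray(cam,px):
    c=robot.calibration(cam); d=np.array([(px[0]-c['cx'])/c['fx'],(px[1]-c['cy'])/c['fy']])
    u=d.copy()
    for _ in range(20): u=d/(1+c['k1']*(u@u))
    E=np.array(c['extrinsics']); return E[:3,3],E[:3,:3]@np.array([u[0],u[1],1])
def at(cam,px,z):
    o,d=ray(cam,px); return o+d*(z-o[2])/d[2]
def proj(cam,p):
    c=robot.calibration(cam); E=np.array(c['extrinsics']); q=E[:3,:3].T@(np.array(p)-E[:3,3]); u=q[:2]/q[2]
    u=u*(1+c['k1']*(u@u)); return np.array([u[0]*c['fx']+c['cx'],u[1]*c['fy']+c['cy']])
def tri(p1,p2,c1='top',c2='side'):
    o1,d1=ray(c1,p1);o2,d2=ray(c2,p2); A=np.stack([d1,-d2],1); s=np.linalg.lstsq(A,o2-o1,rcond=None)[0]
    a=o1+s[0]*d1;b=o2+s[1]*d2; return (a+b)/2,np.linalg.norm(a-b)
E
python3 - <<'E'
from h import *
np.set_printoptions(precision=4,suppress=True)
for cam in ['top','side']:
    cv2.imwrite(f'pics/{cam}0.png',robot.get_image(cam))
    print(cam,np.array(robot.calibration(cam)['extrinsics'])[:3])
    for q in ['square_key','key_shoulder','round_key','key_stand','console','keyway','guard_tab','dish','roll','hexkey']:
        print(q,[(np.round(r['position'],1),round(r['confidence'],2)) for r in robot.spot_point(q,cam)[:3]])
print(robot.get_obs())
E
```

```text
top [[-0.017  -0.9973  0.0718  0.4147]
 [-0.9991  0.0141 -0.0406  0.052 ]
 [ 0.0395 -0.0725 -0.9966  1.0689]]
square_key [(array([362.2, 257.4]), 0.65), (array([362.3, 258.1]), 0.55), (array([387.7, 258.8]), 0.5)]
key_shoulder [(array([361.2, 258.6]), 0.66), (array([328.4, 273.8]), 0.51), (array([268.9, 254.7]), 0.27)]
round_key [(array([385.8, 256.7]), 0.58)]
key_stand [(array([375.9, 256.8]), 0.81)]
console [(array([248.8, 255. ]), 0.71), (array([374.8, 214.8]), 0.44)]
keyway [(array([270. , 251.1]), 0.82)]
guard_tab [(array([264.2, 250.8]), 0.88)]
dish [(array([373.3, 215.1]), 0.91)]
roll [(array([401.5, 298.8]), 0.91)]
hexkey [(array([255.5, 290.5]), 0.51)]
side [[ 0.8576 -0.26    0.4438  0.1064]
 [-0.5142 -0.4112  0.7527 -0.6581]
 [-0.0132 -0.8736 -0.4864  0.5459]]
square_key [(array([284.6, 322. ]), 0.68)]
key_shoulder [(array([321.2, 318. ]), 0.91), (array([283.9, 308.6]), 0.62)]
round_key []
key_stand [(array([336.8, 349.8]), 0.83)]
console [(array([266.3, 271.1]), 0.66)]
keyway [(array([277.8, 258.5]), 0.91), (array([271. , 235.2]), 0.19)]
guard_tab [(array([270.3, 237.2]), 0.97)]
dish [(array([385.7, 331.1]), 0.75)]
roll [(array([304.9, 392.4]), 0.64)]
hexkey [(array([227.4, 285.1]), 0.8)]
{'t': 1.1, 'joint_positions': array([ 1.1255,  0.2066,  1.5415, -0.    ,  1.3935, -0.1505]), 'joint_vel': array([-0.0003,  0.0004, -0.0001,  0.0006,  0.0009, -0.0008]), 'joint_efforts': array([  0.0001, -38.3047, -29.1981,  -0.0001,   0.0004,   0.    ]), 'tcp_pos': array([0.1671, 0.5502, 0.2563]), 'eef_rot': array([-0.    ,  0.1469,  0.9892, -0.    ]), 'force': array([ 0.293 , -0.164 ,  0.1199]), 'wrist_torque': array([ 0.0013,  0.0465, -0.0051]), 'grip_width': 0.9986500830059418}
```

View pics/top0.png

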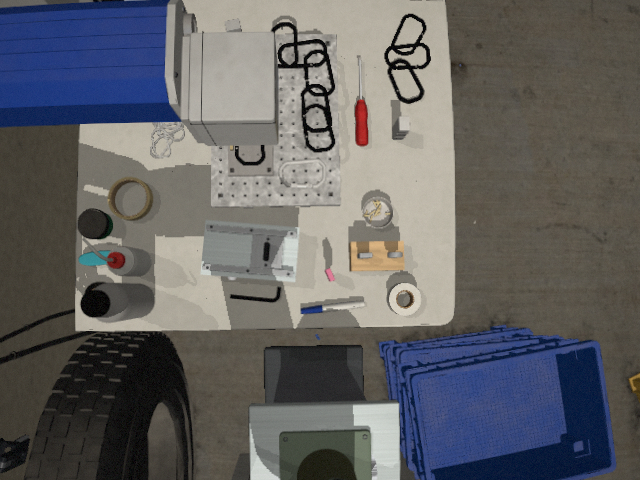

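View pics/side0.png

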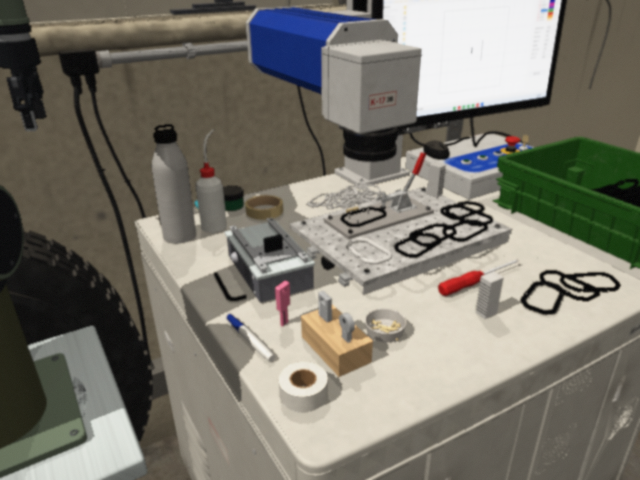

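The top view shows the console at about (250,252), the guard tab at (266,250), and the stand at (377,256) with a key at (362,256) and another at (392,256). The side view shows the square head at about (325,306), the round head at (347,326), and the pink decoy at (284,300). I'll zoom in to refine these.

```bash
python3 - <<'E'
from h import *
np.set_printoptions(precision=4,suppress=True)
t=cv2.imread('pics/top0.png');s=cv2.imread('pics/side0.png')
a=cv2.resize(t[205:315,195:425],None,fx=3.4,fy=3.4,interpolation=cv2.INTER_CUBIC)
cv2.imwrite('pics/topz.png',a)
cv2.imwrite('pics/sidez.png',cv2.resize(s[210:380,215:415],None,fx=3.5,fy=3.5,interpolation=cv2.INTER_CUBIC))
print('stand z0',at('top',(375.9,256.8),0),at('side',(336.8,349.8),0))
print('console z0',at('top',(248.8,255),0),at('side',(266.3,271.1),0))
print('shoulder .042',at('top',(361.2,258.6),.042),at('side',(321.2,318),.042))
print('keyway .061',at('top',(270,251.1),.061),at('side',(277.8,258.5),.061))
print('tab .0975',at('top',(264.2,250.8),.0975),at('side',(270.3,237.2),.0975))
for q in ['console','key_stand','square_key','guard']:
  for cam in ['top','side']:
    for r in robot.masks_of(q,cam)[:2]:
        m=r['mask'].astype(np.uint8); 
        print(q,cam,round(r['confidence'],2),m.sum(),np.round(r['position'],1),np.round(cv2.boxPoints(cv2.minAreaRect(cv2.findNonZero(m))),1).tolist())
E
```

```text
stand z0 [ 0.46   -0.1154  0.    ] [ 0.4598 -0.1169  0.    ]
console z0 [0.4679 0.1553 0.    ] [0.4696 0.1524 0.    ]
shoulder .042 [ 0.455  -0.0783  0.042 ] [ 0.4529 -0.082   0.042 ]
keyway .061 [0.4721 0.107  0.061 ] [0.4659 0.0896 0.061 ]
tab .0975 [0.4708 0.1162 0.0975] [0.4622 0.1079 0.0975]
console top 0.65 5318 [249.4 251.3] [[199.6999969482422, 277.5], [204.5, 218.6999969482422], [299.70001220703125, 226.5], [295.0, 285.29998779296875]]
console side 0.85 4872 [265.  259.8] [[214.39999389648438, 236.3000030517578], [271.1000061035156, 197.8000030517578], [325.6000061035156, 278.1000061035156], [268.8999938964844, 316.6000061035156]]
key_stand top 0.58 1388 [376.1 255. ] [[349.0, 241.0], [403.0, 241.0], [403.0, 270.0], [349.0, 270.0]]
key_stand side 0.93 2874 [333.9 343.4] [[289.5, 327.5], [324.5, 292.5], [382.5, 350.5], [347.5, 385.5]]
key_stand side 0.35 342 [327.3 306. ] [[318.0, 291.0], [331.0, 291.0], [331.0, 322.0], [318.0, 322.0]]
square_key top 0.53 109 [364.8 255.2] [[357.0, 251.0], [372.0, 251.0], [372.0, 258.0], [357.0, 258.0]]
square_key top 0.53 80 [328.1 272.3] [[323.70001220703125, 269.1000061035156], [330.0, 267.0], [334.0, 279.0], [327.70001220703125, 281.1000061035156]]
square_key side 0.88 521 [282.1 301.1] [[274.5, 281.5], [289.20001220703125, 280.6000061035156], [292.0, 325.3999938964844], [277.29998779296875, 326.3999938964844]]
square_key side 0.81 370 [325.5 304.2] [[318.0, 290.0], [331.0, 290.0], [331.0, 321.0], [318.0, 321.0]]
guard top 0.91 1030 [265.8 250.2] [[249.39999389648438, 266.5], [252.3000030517578, 233.39999389648438], [284.0, 236.10000610351562], [281.1000061035156, 269.20001220703125]]
guard side 0.62 720 [274.6 247.3] [[252.39999389648438, 246.8000030517578], [276.6000061035156, 228.0], [296.1000061035156, 253.10000610351562], [271.8999938964844, 271.8999938964844]]
guard side 0.42 2062 [303.  386.1] [[279.0, 362.0], [327.0, 362.0], [327.0, 411.0], [279.0, 411.0]]
```

View pics/topz.png

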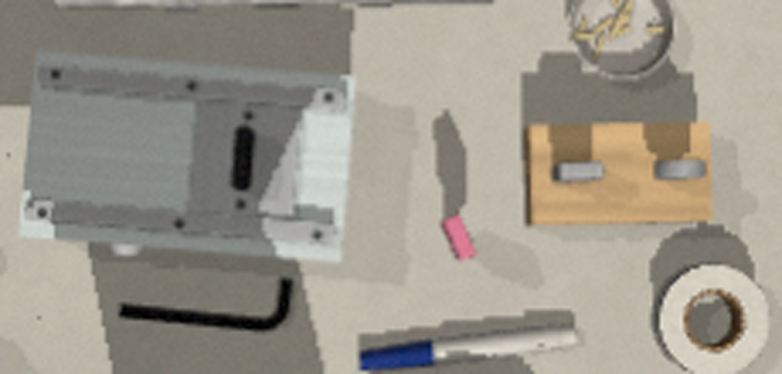

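View pics/sidez.png

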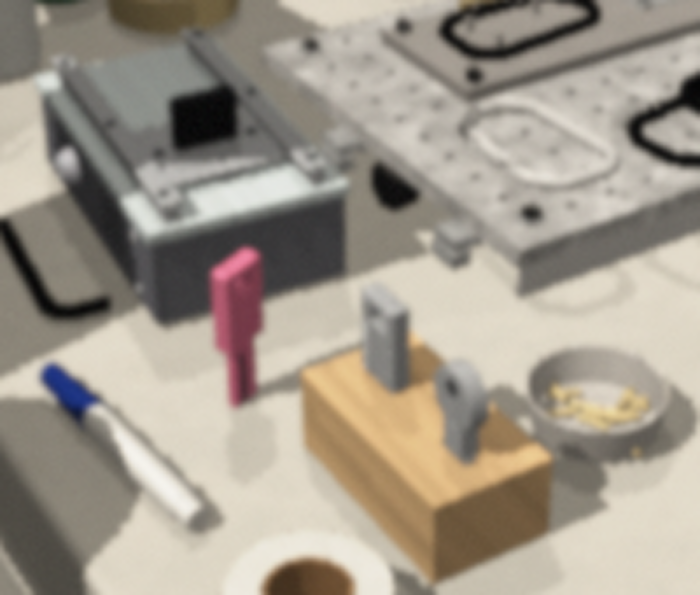

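The zoomed top view confirms the square key is in the stand's left slot (world +y), with its head at about (365,255). The guard tab is at (266.5,251.5), and the guard opens towards image left (+y). Next I'll fit the poses.

```bash
python3 - <<'E'
from h import *
np.set_printoptions(precision=4,suppress=True)
f=lambda p:(p[0]/3.4+195-.35,p[1]/3.4+205-.35)
g=lambda p:(p[0]/3.5+215-.35,p[1]/3.5+210-.35)
C=[at('top',f(p),.06) for p in [(38,52),(352,78),(342,262),(20,235)]]
C=np.array(C); print(C, np.linalg.norm(C-np.roll(C,-1,0),axis=1))
c=C.mean(0); dy=(C[0]-C[1]+C[3]-C[2])[:2]; dy/=np.linalg.norm(dy); psi=np.arctan2(-dy[0],dy[1])
print('console',c,'yaw deg',np.degrees(psi),'keyway',c[:2]-.04*dy)
# side cam: near edge corners of console top
for p in [(40,85),(133,212),(350,183)]: print('side corner',at('side',g(p),.06))
print('tab',at('top',f((242,158)),.0925),at('side',g((203,92)),.0975))
for p in [(248,116),(241,204),(192,86),(179,224)]: print('screws',at('top',f(p),.07))
S=np.array([at('top',f(p),.042) for p in [(530,123),(712,123),(711,223),(526,223)]])
print('stand',S.mean(0),np.linalg.norm(S-np.roll(S,-1,0),axis=1),S)
dy=(S[0]-S[1]+S[3]-S[2])[:2];print('yaw',np.degrees(np.arctan2(-dy[0],dy[1])))
# key head top z=.086
print('key head top',at('top',f((585,172)),.086),at('side',g((378,294)),.086))
print('head base side corners (L,R)',at('side',g((365,375)),.042),at('side',g((398,391)),.042))
E
```

```text
[[0.5367 0.2355 0.06  ]
 [0.5187 0.05   0.06  ]
 [0.4102 0.0574 0.06  ]
 [0.4288 0.2462 0.06  ]] [0.1864 0.1088 0.1898 0.1085]
console [0.4736 0.1473 0.06  ] yaw deg -5.590880468665465 keyway [0.4697 0.1075]
side corner [0.4241 0.2311 0.06  ]
side corner [0.4108 0.0786 0.06  ]
side corner [0.5169 0.0451 0.06  ]
tab [0.4704 0.1134 0.0925] [0.4679 0.11   0.0975]
screws [0.4962 0.111  0.07  ]
screws [0.4448 0.1156 0.07  ]
screws [0.5142 0.1436 0.07  ]
screws [0.4337 0.1518 0.07  ]
stand [ 0.4608 -0.1112  0.042 ] [0.1113 0.0608 0.1126 0.0604] [[ 0.4919 -0.0571  0.042 ]
 [ 0.4903 -0.1684  0.042 ]
 [ 0.4296 -0.166   0.042 ]
 [ 0.4316 -0.0534  0.042 ]]
yaw -0.9018107742846281
key head top [ 0.4597 -0.0838  0.086 ] [ 0.4568 -0.0807  0.086 ]
head base side corners (L,R) [ 0.4515 -0.0774  0.042 ] [ 0.4579 -0.0952  0.042 ]
```

```bash
python3 - <<'E'
from h import *
np.set_printoptions(precision=3,suppress=True)
b=at('side',(178,240),0);print('bottle base',b)
for z in (0,.1,.2,.25,.3,.4): print(z,proj('side',[b[0],b[1]+.02,z]),proj('top',[b[0],b[1],z]))
print(proj('top',[.167,.55,.256]),proj('side',[.167,.55,.256]))
p,e=tri((98,300),(164,133));print('cap',p,e)
p,e=tri((117,260),(207,168));print('red cap',p,e)
p,e=tri((205,35),(380,35));print('machine',p,e)
E
```

```text
bottle base [0.364 0.37  0.   ]
0 [175.1   236.343] [147.663 305.631]
0.1 [168.263 194.519] [132.332 308.271]
0.2 [160.723 148.803] [113.577 311.489]
0.25 [156.651 124.289] [102.544 313.377]
0.3 [152.355  98.546] [ 90.139 315.494]
0.4 [143.     42.933] [ 60.088 320.598]
[ -2.437 433.566] [ 35.455 117.14 ]
cap [0.38  0.388 0.23 ] 0.010333851056682143
red cap [0.454 0.386 0.142] 0.0018490359876530064
machine [0.748 0.178 0.408] 0.009182354752373667
```

Emit:
{"method": "servo_tool", "body": {"moves": [[[1, -22, -28, -25, 8], [1, -50, -62, -45, 16], [1, -80, -100, -60, 24], [1, -110, -137, -60, 32], [1, -140, -174, -60, 40], [1, -170, -211, -60, 48], [1, -198, -246, -60, 56], [1, -223, -277, -60, 64]]]}}

```text
t: 2.3
tcp_pos: [0.3003, 0.2185, 0.3166]
eef_rot: [0.0, 0.651, 0.759, 0.001]
force: [0.3, -0.4, -0.3]
grip_width: 0.001
```

```bash
cat >> h.py <<'E'
from scipy.spatial.transform import Rotation as Ro
def st():
    o=robot.get_obs(); w,x,y,z=o['eef_rot']; R=Ro.from_quat([x,y,z,w]).as_matrix(); return o,np.array(o['tcp_pos']),R
def to(goal,psi=None):
    "tool shift mm and spin deg to reach goal TCP with tool y at yaw psi deg"
    o,p,R=st(); d=R.T@(np.array(goal)-p)*1000; yaw=np.degrees(np.arctan2(R[1,1],R[0,1]))
    print('t',round(o['t'],2),'tcp',np.round(p*1000,1),'yaw',round(yaw,2),'F',np.round(o['force'],1),'w',round(o['grip_width'],3),'-> d',np.round(d,1),'spin',None if psi is None else round(yaw-psi,2))
E
python3 -c "
from h import *
to([.4655,.068,.16],-5.5)"
```

```text
t 2.3 tcp [300.3 218.5 316.6] yaw 8.77 F [ 0.3 -0.4 -0.3] w 0.001 -> d [-173.9  140.2  156.8] spin 14.27
```

Emit:
{"method": "servo_tool", "body": {"moves": [[[1, -30, 24, 15, 3], [1, -65, 52, 40, 6], [1, -100, 81, 75, 9], [1, -132, 107, 110, 12], [1, -158, 127, 138, 14], [1, -174, 140, 157, 14.3], [1, -174, 140, 185, 14.3], [1, -174, 140, 210, 14.3]]]}}

```text
t: 3.1
tcp_pos: [0.466, 0.067, 0.1056]
eef_rot: [0.0, 0.741, 0.671, 0.001]
force: [-0.6, 0.0, 0.6]
grip_width: 0.003
```

```bash
python3 - <<'E'
from h import *
to([.4655,.068,.106],-5.5)
t=robot.get_image('side')
cv2.imwrite('pics/s1.png',cv2.resize(t[130:330,180:420],None,fx=3.2,fy=3,interpolation=cv2.INTER_CUBIC))
E
```

```text
t 3.1 tcp [466.   67.  105.6] yaw -5.64 F [-0.6  0.   0.6] w 0.003 -> d [ 0.9 -0.6 -0.4] spin -0.14
```

View pics/s1.png

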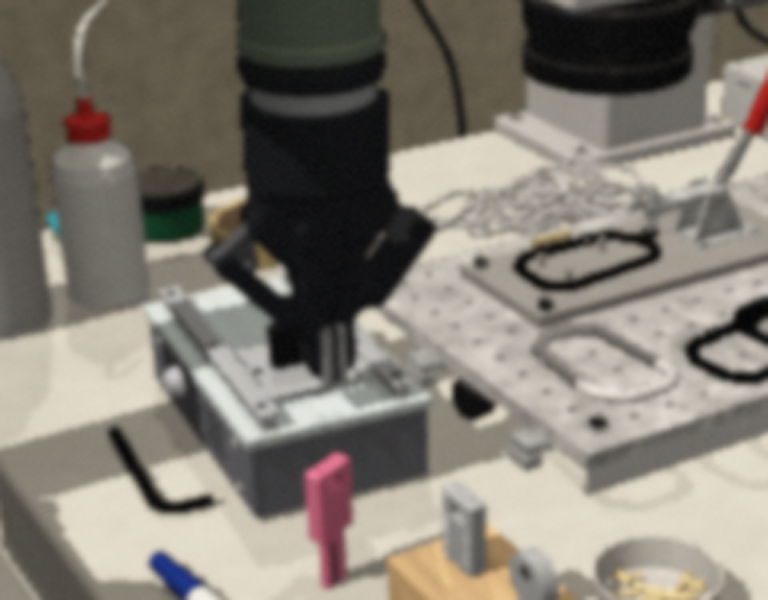

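The closed fingers are at about (330,355) in the crop, just on the near side of the black tab at (285,345) and above the rails. Next I push the guard.

Emit:
{"method": "servo_tool", "body": {"moves": [[[1, 12, -0.6, 0, 0], [1, 24, -0.6, 0, 0], [1, 36, -0.6, 0, 0], [1, 48, -0.6, 0, 0], [1, 60, -0.6, 0, 0], [1, 70, -0.6, 0, 0], [1, 80, -0.6, 0, 0], [1, 85, -0.6, 0, 0]]]}}

```text
t: 3.95
tcp_pos: [0.4706, 0.1531, 0.1021]
eef_rot: [-0.002, 0.741, 0.672, -0.002]
force: [-0.9, -2.2, 1.8]
grip_width: -0.001
```

Emit:
{"method": "servo_tool", "body": {"moves": [[[1, 5, 1.5, -3, 0], [1, 9, 1.5, -3, 0], [1, 12, 1.5, -3, 0], [1, 15, 1.5, -3, 0], [1, 15, 1.5, -3, 0]]]}}

```text
t: 4.45
tcp_pos: [0.4727, 0.1614, 0.1052]
eef_rot: [0.002, 0.74, 0.673, -0.008]
force: [-4.4, -24.4, 8.4]
grip_width: 0.003
```

```bash
python3 - <<'E'
from h import *
to([.4655,.068,.106],-5.5)
for c in('top','side'):
  robot.get_image(c)
  for r in robot.spot_point('guard_tab',c)[:1]: print(c,r, at(c,r['position'],.0975))
E
```

```text
t 4.45 tcp [472.7 161.4 105.2] yaw -5.42 F [ -4.4 -24.4   8.4] w 0.003 -> d [-93.7   1.7   0.5] spin 0.08
top {'position': [252.1, 255.3], 'confidence': 0.47} [0.46240174 0.13955764 0.0975    ]
side {'position': [260.2, 224.1], 'confidence': 0.58} [0.46958287 0.16518417 0.0975    ]
```

Emit:
{"method": "servo_tool", "body": {"moves": [[[1, -20, 0, 0, 0], [0.5, -50, 1, -30, 0], [0.5, -95, 3, -60, 0], [0.5, -140, 5, -70, 0], [0.5, -185, 8, -70, -2], [0.5, -230, 10, -70, -4], [0.5, -242, 12, -70, -4.5], [0.5, -242, 12, -70, -4.5]]]}}

```text
t: 5.45
tcp_pos: [0.4629, -0.0814, 0.1788]
eef_rot: [0.002, 0.715, 0.699, -0.007]
force: [0.6, -0.5, -0.3]
grip_width: 0.498
```

```bash
python3 - <<'E'
from h import *
np.set_printoptions(precision=4,suppress=True)
to([.461,-.082,.073],-1)
t=robot.get_image('top')
for q in ('keyway','guard_tab'):
  for r in robot.spot_point(q,'top')[:1]: print(q,r,at('top',r['position'],.061),at('top',r['position'],.0975))
s=robot.get_image('side')
for q in ('keyway','guard_tab','key_shoulder'):
  for r in robot.spot_point(q,'side')[:2]: print(q,r,at('side',r['position'],.061),at('side',r['position'],.0975),at('side',r['position'],.042))
a=cv2.resize(t[215:290,195:305],(550,375),interpolation=cv2.INTER_CUBIC)
b=cv2.resize(s[210:310,220:350],(520,400),interpolation=cv2.INTER_CUBIC)
d=cv2.resize(s[210:380,260:420],(240,255))
im=np.zeros((600,800,3),np.uint8); im[:300,:440]=cv2.resize(t[215:290,195:305],(440,300),interpolation=cv2.INTER_CUBIC)
im[300:600,:390]=cv2.resize(s[210:310,220:350],(390,300),interpolation=cv2.INTER_CUBIC)
im[:600,440:]=cv2.resize(s[180:380,280:400],(360,600),interpolation=cv2.INTER_CUBIC)
cv2.imwrite('pics/c1.png',im)
E
```

```text
t 5.45 tcp [462.9 -81.4 178.8] yaw -1.23 F [ 0.6 -0.5 -0.3] w 0.498 -> d [  0.7  -1.  105.8] spin -0.23
keyway {'position': [270.8, 252.6], 'confidence': 0.89} [0.4691 0.1054 0.061 ] [0.4671 0.1035 0.0975]
guard_tab {'position': [229.4, 246.4], 'confidence': 0.9} [0.4827 0.1881 0.061 ] [0.4802 0.1832 0.0975]
keyway {'position': [275.7, 254.5], 'confidence': 0.81} [0.4693 0.1046 0.061 ] [0.442  0.0472 0.0975] [0.4835 0.1345 0.042 ]
guard_tab {'position': [260.9, 222.9], 'confidence': 0.92} [0.5027 0.2364 0.061 ] [0.4729 0.1691 0.0975] [0.5183 0.2714 0.042 ]
key_shoulder {'position': [282.8, 310.5], 'confidence': 0.93} [ 0.3995 -0.0559  0.061 ] [ 0.3774 -0.1012  0.0975] [ 0.411  -0.0323  0.042 ]
key_shoulder {'position': [327.1, 318.2], 'confidence': 0.84} [ 0.4472 -0.1088  0.061 ] [ 0.4215 -0.1502  0.0975] [ 0.4605 -0.0873  0.042 ]
```

View pics/c1.png

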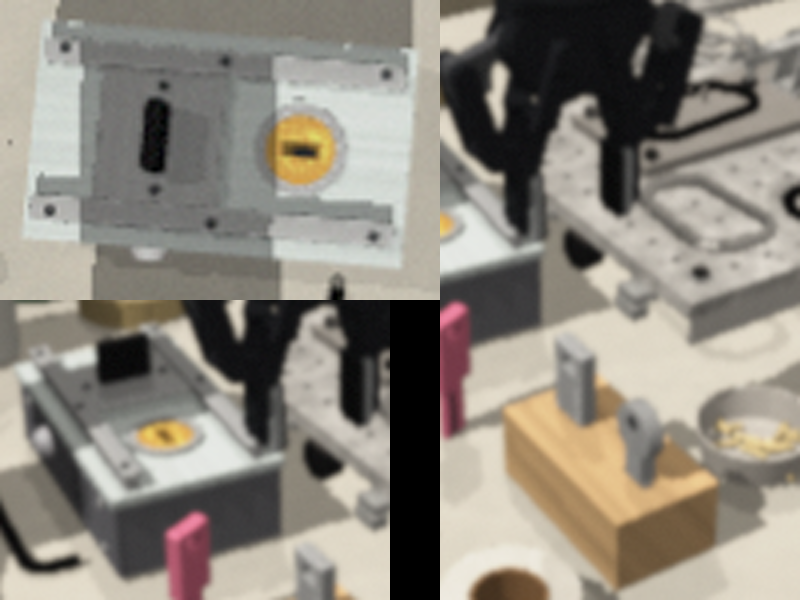

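The guard is fully open and the slot is visible at top pixel (270,252.5), i.e. about (0.469, 0.105). The jaws hang above the square key, so I descend and grip.

Emit:
{"method": "servo_tool", "body": {"moves": [[[0.5, 0.5, -1, 30, -0.2], [0.5, 0.5, -1, 60, -0.2], [0.5, 0.5, -1, 90, -0.2], [0.5, 0.5, -1, 105, -0.2], [0.5, 0.5, -1, 105.8, -0.2], [1, 0.5, -1, 105.8, -0.2], [1, 0.5, -1, 105.8, -0.2], [1, 0.5, -1, 105.8, -0.2]]], "grip_force": 80}}

```text
t: 6.6
tcp_pos: [0.4615, -0.0796, 0.0739]
eef_rot: [0.002, 0.711, 0.703, -0.007]
force: [0.1, 0.7, 1.7]
grip_width: 0.107
```

Emit:
{"method": "servo_tool", "body": {"moves": [[[1, 0, 0, 0, 0], [1, 0, 0, -10, 0], [1, 0, 0, -25, 0], [1, 0, 0, -45, 0], [1, 0, 0, -70, 0], [1, 0, 0, -95, 0], [1, 0, 0, -100, 0]]]}}

```text
t: 7.3
tcp_pos: [0.4647, -0.0791, 0.1779]
eef_rot: [0.006, 0.711, 0.703, -0.005]
force: [0.3, -0.5, -0.4]
grip_width: 0.108
```

```bash
python3 - <<'E'
from h import *
to([.469,.105,.150],-5.5)
E
```

```text
t 7.3 tcp [464.7 -79.1 177.9] yaw -0.65 F [ 0.3 -0.5 -0.4] w 0.108 -> d [184.5   2.1  25. ] spin 4.85
```

Emit:
{"method": "servo_tool", "body": {"moves": [[[1, 30, 0.5, 0, 1], [1, 70, 1, 0, 2], [1, 110, 1.5, 0, 3], [1, 145, 2, 10, 4], [1, 170, 2, 18, 5], [1, 182, 2, 24, 5], [1, 184.5, 2, 25, 5], [1, 184.5, 2, 25, 5]]]}}

```text
t: 8.1
tcp_pos: [0.4686, 0.1046, 0.1496]
eef_rot: [0.006, 0.741, 0.672, -0.006]
force: [-0.1, -0.4, -0.5]
grip_width: 0.106
```

```bash
python3 - <<'E'
from h import *
np.set_printoptions(precision=4,suppress=True)
to([.469,.105,.150],-5.5)
o,p,R=st(); print('toolz',R[:,2],o['wrist_torque'])
t=robot.get_image('top')
s=robot.get_image('side')
for q in ('keyway','key_shoulder'):
  for r in robot.spot_point(q,'side')[:2]: print(q,r)
for r in robot.spot_point('square_key','side')[:3]: print('tip',r)
tip=p+R[:,2]*.065
print('exp tip px',proj('side',tip),'shoulder',proj('side',p+R[:,2]*.031),'keyway px',proj('side',[.469,.105,.061]))
im=np.zeros((600,800,3),np.uint8); 
im[:600,:500]=cv2.resize(s[190:290,235:318],(500,600),interpolation=cv2.INTER_CUBIC)
im[:300,500:]=cv2.resize(t[222:282,240:300],(300,300),interpolation=cv2.INTER_CUBIC)
cv2.imwrite('pics/c2.png',im)
E
```

```text
t 8.1 tcp [468.6 104.6 149.6] yaw -5.62 F [-0.1 -0.4 -0.5] w 0.106 -> d [ 0.5  0.3 -0.4] spin -0.12
toolz [ 0.     -0.0167 -0.9999] [ 0.016   0.0899 -0.0434]
keyway {'position': [275.8, 257.4], 'confidence': 0.94}
key_shoulder {'position': [283.9, 312.5], 'confidence': 0.96}
key_shoulder {'position': [273.3, 226.9], 'confidence': 0.77}
tip {'position': [282.4, 319.8], 'confidence': 0.75}
tip {'position': [275.6, 242.0], 'confidence': 0.71}
tip {'position': [332.0, 348.7], 'confidence': 0.48}
exp tip px [274.9985 243.5837] shoulder [273.8725 226.7213] keyway px [275.4679 254.443 ]
```

View pics/c2.png

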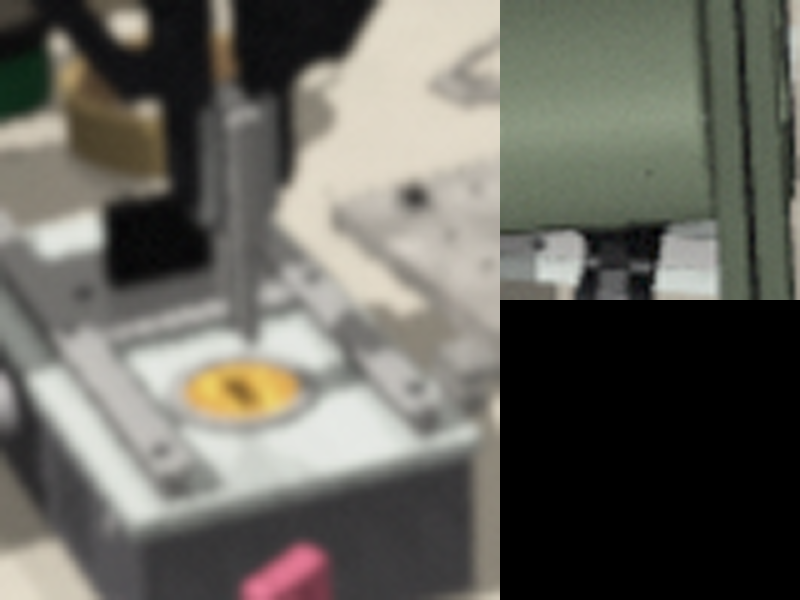

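The side view shows the blade tip at about (276,246), above the slot at (275,255). Both agree with the predictions to within about 1.5 mm. I'll lower it gently.

Emit:
{"method": "servo_tool", "body": {"moves": [[[1, 1, 0.3, 8, 0], [1, 1.2, 0.3, 16, 0], [1, 1.2, 0.3, 20, 0], [1, 1.2, 0.3, 22, 0], [1, 1.2, 0.3, 24, 0], [1, 1.2, 0.3, 25.5, 0], [1, 1.2, 0.3, 27, 0]]]}}

```text
t: 9.05
tcp_pos: [0.4712, 0.1048, 0.1261]
eef_rot: [0.007, 0.741, 0.671, -0.004]
force: [-6.0, -0.9, 21.4]
grip_width: 0.106
```

Emit:
{"method": "servo_tool", "body": {"moves": [[[1, 0, 0, -2, 0], [1, 0, 0, -3, 0], [1, 0, 0, -3, 0]]]}}

```text
t: 9.35
tcp_pos: [0.4713, 0.105, 0.1292]
eef_rot: [0.008, 0.741, 0.671, -0.004]
force: [0.8, 0.6, -1.1]
grip_width: 0.109
```

```bash
python3 - <<'E'
from h import *
np.set_printoptions(precision=4,suppress=True)
to([.469,.106,.1275],-5.5)
o,p,R=st(); print('toolz',R[:,2],o['wrist_torque'])
s=robot.get_image('side')
for yo in(-.002,0,.002):
  c=[p+R@np.array([yo+a,b,.065]) for a,b in((-.008,-.0025),(-.008,.0025),(.008,-.0025))]
  print(yo,[proj('side',q).round(1).tolist() for q in c])
cv2.imwrite('pics/c3.png',cv2.resize(s[215:275,245:305],(600,600),interpolation=cv2.INTER_CUBIC))
for z,c in ((.061,(.469,.105)),):
  e=np.array([-.097,1]);e=np.array([.097,.995])
  print([proj('side',[c[0]+e[0]*k,c[1]+e[1]*k,z]).round(1).tolist() for k in(-.0175,-.0092,.0092,.0175)])
E
```

```text
t 9.35 tcp [471.3 105.  129.2] yaw -5.71 F [ 0.8  0.6 -1.1] w 0.109 -> d [ 0.8 -2.4  1.6] spin -0.21
toolz [ 0.0044 -0.0165 -0.9999] [-0.0164 -0.0103 -0.0352]
-0.002 [[277.6, 255.5], [280.2, 254.9], [274.4, 251.7]]
0 [[277.2, 255.0], [279.8, 254.4], [274.1, 251.3]]
0.002 [[276.8, 254.6], [279.4, 253.9], [273.7, 250.8]]
[[279.0, 258.8], [277.3, 256.7], [273.6, 252.2], [272.0, 250.2]]
```

View pics/c3.png

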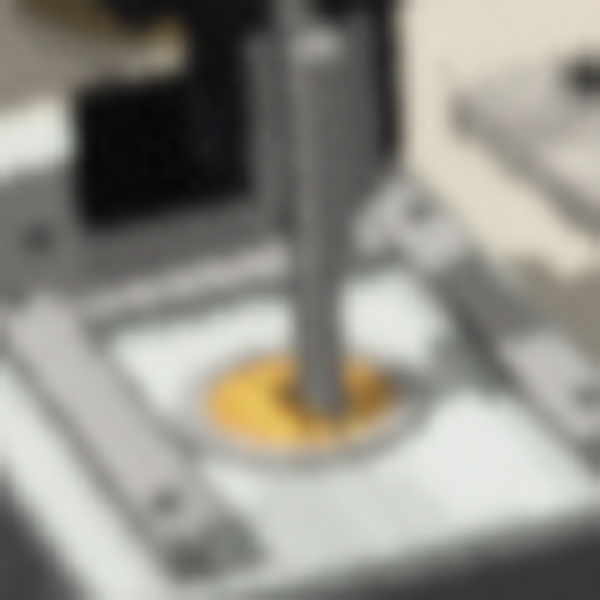

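The view shows the blade's lower end at about (277,256.5), to the right of the slot. The slot's left edge is exposed at (273.4,254.5), so the key sits about 2.5 mm too far towards +x. I'll correct that and press again.

Emit:
{"method": "servo_tool", "body": {"moves": [[[1, 1, -1.5, 0, 0], [1, 2, -2.8, 0, 0], [1, 2, -2.8, 1, 0], [1, 2, -2.8, 2.5, 0], [1, 2, -2.8, 4, 0], [1, 2, -2.8, 5, 0]]]}}

```text
t: 10.0
tcp_pos: [0.4699, 0.1071, 0.1258]
eef_rot: [0.008, 0.741, 0.671, -0.003]
force: [-2.6, -0.3, 13.2]
grip_width: 0.104
```

Emit:
{"method": "servo_tool", "body": {"moves": [[[1, 0, -0.7, 0.5, 0], [1, 0, -1.4, 1, 0], [1, 0, -2.1, 1, 0], [1, 0, -2.8, 1, 0], [1, 0, -2.8, 1.5, 0]]]}}

```text
t: 10.5
tcp_pos: [0.4689, 0.1074, 0.126]
eef_rot: [0.01, 0.741, 0.671, -0.002]
force: [-0.8, -0.2, 9.5]
grip_width: 0.106
```

Emit:
{"method": "servo_tool", "body": {"moves": [[[1, 0, -0.8, 1, 0], [1, 0, -1.6, 1, 0], [1, 0, -2.2, 1, 0], [1, 1, -2.2, 1, 0], [1, 2, -2.2, 1, 0], [1, 2, -1.4, 1, 0], [1, 2, -0.5, 1, 0]]]}}

```text
t: 11.2
tcp_pos: [0.4684, 0.1095, 0.1246]
eef_rot: [0.009, 0.741, 0.671, -0.002]
force: [-0.2, -0.4, -0.8]
grip_width: 0.11
```

```bash
python3 - <<'E'
from h import *
np.set_printoptions(precision=4,suppress=True)
to([.469,.106,.1275],-5.5)
o,p,R=st(); print('toolz',R[:,2],'tip',p+R[:,2]*.065,o['wrist_torque'])
s=robot.get_image('side')
cv2.imwrite('pics/c4.png',cv2.resize(s[215:275,245:305],(600,600),interpolation=cv2.INTER_CUBIC))
E
```

```text
t 11.2 tcp [468.4 109.5 124.6] yaw -5.71 F [-0.2 -0.4 -0.8] w 0.11 -> d [-3.5  1.  -2.9] spin -0.21
toolz [ 0.01   -0.0163 -0.9998] tip [0.469  0.1084 0.0596] [-0.0424 -0.0363  0.0312]
```

View pics/c4.png

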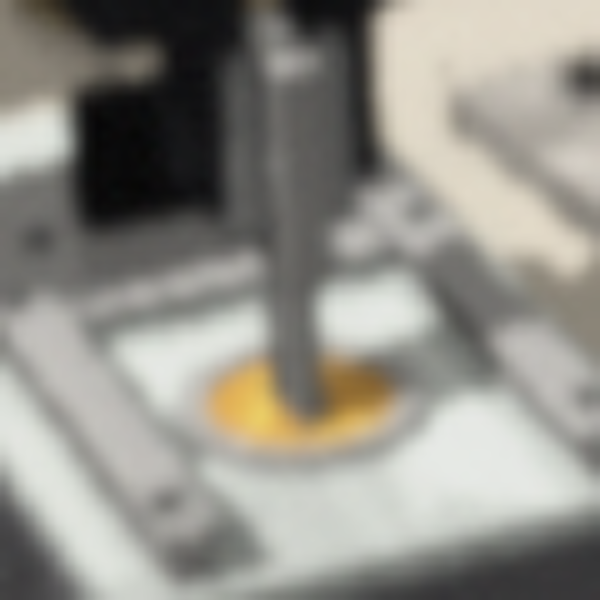

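The force fell to zero and z dropped 1.5 mm, so the blade has entered the slot mouth. In the picture the tip at about (276,256) is centred on the plug. Pushing down towards the first wafer.

Emit:
{"method": "servo_tool", "body": {"moves": [[[1, 0, 0, 2, 0], [1, 0, 0, 4, 0], [1, 0, 0, 6, 0], [1, 0, 0, 8, 0], [1, 0, 0, 9, 0], [1, 0, 0, 9, 0]]]}}

```text
t: 11.85
tcp_pos: [0.4682, 0.1093, 0.1152]
eef_rot: [0.009, 0.741, 0.671, -0.002]
force: [0.3, -0.3, -0.5]
grip_width: 0.103
```

Emit:
{"method": "servo_tool", "body": {"moves": [[[1, 0, 0, 1.5, 0], [1, 0, 0, 3, 0], [1, 0, 0, 4, 0], [1, 0, 0, 4.5, 0], [1, 0, 0, 4.5, 0]]]}}

```text
t: 12.35
tcp_pos: [0.4684, 0.1093, 0.1115]
eef_rot: [0.009, 0.741, 0.671, -0.002]
force: [-2.2, -0.3, 4.8]
grip_width: 0.102
```

Emit:
{"method": "servo_tool", "body": {"moves": [[[1, 0, 0.1, 0.3, 4], [1, 0, 0.3, 0.3, 8], [1, 0, 0.4, 0.3, 12], [1, -0.1, 0.5, 0.4, 15], [1, -0.1, 0.6, 0.5, 18], [1, -0.1, 0.7, 0.6, 20], [1, -0.2, 0.75, 0.7, 22]]]}}

```text
t: 13.05
tcp_pos: [0.4699, 0.1091, 0.1114]
eef_rot: [0.01, 0.856, 0.517, 0.001]
force: [-0.3, 0.4, 1.1]
grip_width: 0.104
```

Emit:
{"method": "servo_tool", "body": {"moves": [[[1, 0, 0, 0.7, 1], [1, 0, 0.1, 1.2, 2], [1, 0, 0.1, 1.4, 3], [1, 0, 0.1, 1.5, 4], [1, 0, 0.1, 1.6, 4]]]}}

```text
t: 13.55
tcp_pos: [0.4701, 0.109, 0.1098]
eef_rot: [0.01, 0.874, 0.486, 0.001]
force: [0.4, -0.0, 0.4]
grip_width: 0.102
```

Emit:
{"method": "servo_tool", "body": {"moves": [[[1, 0, 0, 1, 0], [1, 0, 0, 2.5, 0], [1, 0, 0, 4, 0], [1, 0, 0, 5.5, 0], [1, 0, 0, 7, 0], [1, 0, 0, 7.5, 0]]]}}

```text
t: 14.15
tcp_pos: [0.4703, 0.109, 0.1027]
eef_rot: [0.01, 0.874, 0.486, 0.001]
force: [-1.7, 0.3, 6.9]
grip_width: 0.104
```

Emit:
{"method": "servo_tool", "body": {"moves": [[[1, 0, -0.2, -0.3, -6], [1, -0.1, -0.4, -0.3, -13], [1, -0.1, -0.7, -0.3, -20], [1, -0.2, -0.9, -0.2, -27], [1, -0.4, -1.1, 0, -34], [1, -0.5, -1.3, 0.2, -40], [1, -0.6, -1.5, 0.5, -46], [1, -0.6, -1.5, 0.7, -48]]]}}

```text
t: 14.95
tcp_pos: [0.4685, 0.1092, 0.102]
eef_rot: [0.009, 0.6, 0.8, -0.003]
force: [-1.4, 1.0, 2.9]
grip_width: 0.104
```

Emit:
{"method": "servo_tool", "body": {"moves": [[[1, 0, 0, 0.5, -1], [1, 0, -0.1, 0.9, -2], [1, 0, -0.1, 1.2, -3], [1, 0, -0.1, 1.4, -4], [1, 0, -0.1, 1.5, -4]]]}}

```text
t: 15.45
tcp_pos: [0.4685, 0.1092, 0.1005]
eef_rot: [0.009, 0.571, 0.821, -0.004]
force: [-1.9, 1.5, 2.5]
grip_width: 0.108
```

```bash
python3 - <<'E'
from h import *
to([.469,.106,.093],-5.5)
o,p,R=st(); print('toolz',R[:,2],o['wrist_torque'])
E
```

```text
t 15.45 tcp [468.5 109.2 100.5] yaw 20.35 F [-1.9  1.5  2.5] w 0.108 -> d [-3.  -0.6  7.6] spin 25.85
toolz [ 0.01043916 -0.01613779 -0.99981528] [ 0.02618378  0.14185868 -0.11121693]
```

Emit:
{"method": "servo_tool", "body": {"moves": [[[1, 0, 0, 1.5, 0], [1, 0, 0, 3, 0], [1, 0, 0, 4.5, 0], [1, 0, 0, 6, 0], [1, 0, 0, 7.5, 0], [1, 0, 0, 8.5, 0], [1, 0, 0, 9, 0]]]}}

```text
t: 16.15
tcp_pos: [0.4686, 0.1091, 0.0927]
eef_rot: [0.009, 0.571, 0.821, -0.004]
force: [-5.9, 0.9, 15.9]
grip_width: 0.103
```

The key is home: z = 0.0927 against 0.093 predicted, with the force rising. Now I turn clockwise in stages with a light press.

Emit:
{"method": "servo_tool", "body": {"moves": [[[1, 0, 0.3, 0.5, 7], [1, -0.1, 0.6, 0.8, 14], [1, -0.2, 0.9, 0.8, 21], [1, -0.3, 1.2, 0.8, 28], [1, -0.5, 1.4, 0.8, 35], [1, -0.7, 1.7, 0.8, 42], [1, -0.8, 1.8, 0.8, 47], [1, -0.9, 1.9, 0.8, 50]]]}}

```text
t: 16.95
tcp_pos: [0.4704, 0.1091, 0.0927]
eef_rot: [0.009, 0.865, 0.502, -0.0]
force: [-4.5, 1.1, 10.1]
grip_width: 0.104
```

```bash
python3 - <<'E'
from h import *
to([.471,.106,.0925],-5.5-98)
o,p,R=st(); print('toolz',R[:,2],o['wrist_torque'],o['joint_positions'][5])
E
```

```text
t 16.95 tcp [470.4 109.1  92.7] yaw -29.77 F [-4.5  1.1 10.1] w 0.104 -> d [-2.4  2.   0.3] spin 73.73
toolz [ 0.00868637 -0.01625435 -0.99983016] [0.09580661 0.95439405 0.10960678] 0.5886954017306906
```

Emit:
{"method": "servo_tool", "body": {"moves": [[[1, 0, 0.3, 0.5, 6], [1, -0.1, 0.6, 0.6, 12], [1, -0.1, 0.8, 0.6, 18], [1, -0.2, 1, 0.6, 24], [1, -0.3, 1.2, 0.6, 30], [1, -0.5, 1.5, 0.6, 36], [1, -0.6, 1.6, 0.6, 40], [1, -0.7, 1.7, 0.6, 43]]], "grip_force": 110}}

```text
t: 17.75
tcp_pos: [0.4713, 0.1078, 0.0929]
eef_rot: [0.008, 0.989, 0.149, 0.003]
force: [-3.3, 1.2, 9.7]
grip_width: 0.101
```

Emit:
{"method": "servo_tool", "body": {"moves": [[[1, -0.1, 0.3, 0.4, 6], [1, -0.2, 0.5, 0.5, 12], [1, -0.3, 0.7, 0.5, 18], [1, -0.4, 0.9, 0.5, 23], [1, -0.5, 1, 0.5, 27], [1, -0.6, 1.1, 0.5, 30], [1, -0.6, 1.1, 0.5, 31]]]}}

```text
t: 18.45
tcp_pos: [0.4712, 0.1068, 0.093]
eef_rot: [0.007, 0.993, -0.121, 0.005]
force: [-2.4, 0.5, 7.2]
grip_width: 0.101
```

```bash
python3 - <<'E'
from h import *
np.set_printoptions(precision=4,suppress=True)
to([.471,.106,.0925],-5.5-98)
o,p,R=st(); print('toolz',R[:,2],o['wrist_torque'],o['joint_positions'][5])
s=robot.get_image('side')
im=np.zeros((600,800,3),np.uint8)
im[:,:]=cv2.resize(s[195:285,220:340],(800,600),interpolation=cv2.INTER_CUBIC)
cv2.imwrite('pics/c5.png',im)
E
```

```text
t 18.45 tcp [471.2 106.8  93. ] yaw -103.93 F [-2.4  0.5  7.2] w 0.101 -> d [-0.   0.8  0.5] spin -0.43
toolz [ 0.0076 -0.0157 -0.9998] [0.3374 0.6031 0.167 ] 1.8772922707440294
```

View pics/c5.png

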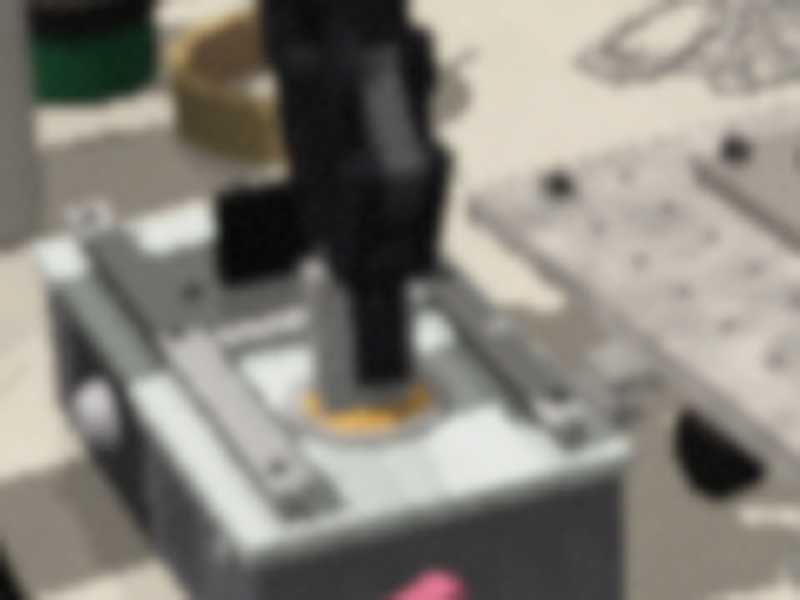

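The key is seated with its shoulder on the orange plug at about (372,405) in the crop. It is turned roughly a quarter and held by the jaws, with a reaction torque of 0.167 N m. I'll add a small margin to cover the play.

Emit:
{"method": "servo_tool", "body": {"moves": [[[1, 0, 0, 0.5, 1], [1, 0, 0, 0.6, 2], [1, 0, 0, 0.6, 2.5], [1, 0, 0, 0.6, 2.5], [1, 0, 0, 0.6, 2.5]]]}}

```text
t: 19.0
tcp_pos: [0.4712, 0.1067, 0.093]
eef_rot: [0.007, 0.99, -0.143, 0.005]
force: [-3.2, -0.2, 8.7]
grip_width: 0.104
```

```bash
python3 - <<'E'
from h import *
np.set_printoptions(precision=4,suppress=True)
to([.471,.106,.0925],-5.5-98)
o,p,R=st(); print(o['wrist_torque'],o['joint_positions'][5])
E
```

```text
t 19.0 tcp [471.2 106.7  93. ] yaw -106.4 F [-3.2 -0.2  8.7] w 0.104 -> d [-0.   0.7  0.5] spin -2.9
[0.1921 0.7129 0.1725] 1.9204955999196216
```

Emit:
{"method": "servo_tool", "body": {"moves": [[[1, 0, 0, 0.5, 1], [1, 0, 0, 0.6, 2], [1, 0, 0, 0.6, 2], [1, 0, 0, 0.6, 2]]]}}

```text
t: 19.4
tcp_pos: [0.4712, 0.1067, 0.093]
eef_rot: [0.007, 0.987, -0.159, 0.005]
force: [-2.7, 0.6, 7.7]
grip_width: 0.104
```

```bash
python3 - <<'E'
from h import *
np.set_printoptions(precision=4,suppress=True)
to([.471,.106,.0925],-5.5-98)
o,p,R=st(); print(o['wrist_torque'],o['joint_positions'][5])
E
```

```text
t 19.4 tcp [471.2 106.7  93. ] yaw -108.36 F [-2.7  0.6  7.7] w 0.104 -> d [-0.   0.7  0.5] spin -4.86
[0.2077 0.7162 0.2029] 1.9547872937937711
```

The torque stepped up from 0.17 to 0.20 N m, so the plug has reached its end stop, at about 1.6 rad. I hand in while holding.

```bash
python3 -c "
from station import robot
print(robot.sign_off())"
```

```text
the job is handed in; nothing more can be done
None
```

The job is handed in, with the square key pushed fully home, turned a quarter clockwise and still held by the gripper (110 N grip). It took about 19 s of the 58 s allowed.

- **Guard:** I pushed it until it hit its stop at about 24 N. A picture afterwards showed the keyway fully uncovered.
- **Finding the slot:** The first tries to enter landed on the plug face, with up to 21 N of down force. I corrected by about 2.5 mm and a short search found the slot.
- **Wafers:** The key dropped past the upper wafer at about 26° clockwise and past the lower one at about 26° counter-clockwise. Down force in both rocking phases measured under 10 N.
- **Key home:** The key seated at the expected height (92.7 mm against 93 mm predicted), with a brief 16 N press.
- **Quarter turn:** The last reading was a key angle of about 103° from the console axis, which includes the play in the slot. The resisting torque rose from 0.17 to 0.20 N m, so I take the plug to be at or against its 1.60 rad stop. I could not read the plug angle directly.

**Disagreements:**
- The tool picked up a tilt of about 1° from the contact.
- At the final angle, the key had turned a couple of degrees further than the play and stop predict. That could be error in the console's measured angle or a slight slip in the grip.
- I did not take a final picture of the other objects. Nothing I did went near them.

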